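Hang the planting frame on the tray's twin pins and press it home

TASK

Pick up the aluminium planting frame by its wooden grip and hang it on the two upright pins of the wooden planting tray, feeling gently for the pins and lining up both holes before lowering it. Keep hold of it and push it down against the tray's stiff ejector rails until it lies flat on the side boards, then let go; never press or drop it on the tray or the pins harder than about 40 N, and leave the jar, the hygrometer and the pot where they stand.

Things in the scene. Friction and masses are not known exactly. Their poses are not given: they have to be found in the camera images.
- frame_grip (a point): Centre of the upright wooden grip in the middle of the loose flat aluminium frame (230 x 200 x 6 mm, with two slot windows beside the grip, about 0.6 kg, z up, lying on the table). Long side: x. The grip is a block 20 mm thick (x), 80 mm long (y), from 6 to 46 mm above the frame's underside; this point is 26 mm above the underside. Turned by half a turn the frame is the same.
- frame_hole (a point): Mouth (at the 6 mm plate's top) of one of the frame's two vertical round through holes, 12 mm across: this one 80 mm from the grip's centre along the frame's +x, the other 80 mm along -x.
- pins_mid (a point): Point fixed on the tray, 85 mm above its origin, at the height of the pins' flat tops. Two upright steel pins, 10 mm across with a 0.7 mm bevel, 160 mm apart on the tray's x axis, rise 25 mm above the side boards from one clamped bar. The middle between them lies up to 14 mm either way along the tray's x from this point: not measured, feel or see it. The bar holds still under 40 N.
- tray: Open wooden planting tray with brown substrate, fixed, 240 (x) x 196 (y) mm; origin at the centre of its underside, z up. Tops of its long side boards (at y = -90 and +90 mm, 16 mm thick) are 60 mm above the origin: the frame lies on them when home, its x along the tray's x, either way round, its grip point 86 mm above the origin. Just inside them two ejector rails stand up (see rails).
- rails (a point): Point fixed on the tray, 68 mm above its origin: the height of the tops of the two aluminium ejector rails (190 x 10 mm, along x at y = -75 and +75 mm) when up, 8 mm above the side boards. They start up or up to 2 mm lower, move together, and carry the frame's weight: about 11 N in all, weight included, pushes them slowly down; they stay where pushed. Under them the boards stop the frame hard.
- jar: Bystander: closed amber glass jar, 68 mm across, 100 mm high, origin under its centre.
- hygrometer: Bystander: black box-shaped hygrometer, 30 x 100 x 75 mm high, origin under its centre.
- pot: Bystander: empty grey plastic pot, 90 mm across the rim, 85 mm high, origin under its centre.

How it is judged:
On the way, in this order (a step that is already met when the one before it is completed fails the run):
1. the frame is lifted by its grip, clear above the pins' height (height (world z) of frame_grip above 0.115 m and contact force between frame and the fingers above 1 N), for 0.2 s.
2. the frame, still held, is threaded on both pins (z of frame_grip in the frame of tray below 0.102 m and x of frame_grip in the frame of tray between -0.02 and 0.02 m and y of frame_grip in the frame of tray between -0.008 and 0.008 m and contact force between frame and the fingers above 1 N), for 0.1 s.
3. the frame, still held, is pressed down flat on the side boards (z of frame_grip in the frame of tray below 0.0885 m and x of frame_grip in the frame of tray between -0.02 and 0.02 m and y of frame_grip in the frame of tray between -0.008 and 0.008 m and contact force between frame and the fingers above 1 N), for 0.1 s.
At the end, for the whole second after the job is handed in: The frame hangs on both pins and lies flat on the tray's side boards, let go and at rest: its grip point 83 to 88.5 mm above the tray's underside, within 20 mm (along x) and 8 mm (along y) of the tray's centre, its x axis within 0.06 rad of the tray's, tilted less than 0.03 rad (z of frame_grip in the frame of tray between 0.083 and 0.0885 m and x of frame_grip in the frame of tray between -0.02 and 0.02 m and y of frame_grip in the frame of tray between -0.008 and 0.008 m and angle between the x axis of frame_grip and the x axis of tray, either way round below 0.06 rad and angle between frame_grip's own z axis and vertical below 0.03 rad and linear speed of frame below 0.01 m/s); the robot touches nothing.
It fails at once if the frame is pressed or dropped on the tray, bar or pins with more than 40 N (contact force between frame and tray above 40 N).
It fails at once if a bystander is moved by more than 20 mm (distance of any of jar, hygrometer, pot from where it was at the start of the episode above 0.02 m).
It also fails if it takes over 61 s, if anything falls off the work surface, if the arm or the gripper's body presses on something with over 40 N, if the wrist force passes 120 N, or if a joint passes its speed limit or range.

ROBOT

A 7-joint arm with a two-finger parallel gripper is mounted at the origin on the work surface. World frame = base frame: x ahead of the robot, y to its left, z up, the work surface at z = 0. Lengths are in m, angles in rad, forces in N, time in s.
With the tool pointing down it reaches from about 0.35 to 0.9 m from the base axis. Payload 8.1 kg.
Tool frame: the origin (TCP) lies midway between the tips of the shut fingers; the grasp point (between the pads) lies 19 mm behind it; z points along the fingers, x is the direction in which the jaws open and shut, and the axes are right-handed (so a half turn about z gives the same grasp; the last joint's range is limited). The gripper opens to 92 mm and grips with 3 to 60 N. Pads are 19 mm wide; open, the fingers measure 130 mm over their backs; the gripper's body (75 mm by 190 mm) begins 47 mm behind the grasp point.
Start: joints at [1.161, 0.434, 0.025, 1.573, -0.012, 1.134, -0.075], TCP at [0.189, -0.596, 0.227] pointing down, gripper open.
Joint ranges: [-2.62, 2.62], [-0.44, 2.09], [-1.27, 1.32], [0.08, 2.57], [-1.32, 4.46], [0.12, 2], [-2.74, 2.74]. Speed limits (rad/s): [2.22, 2.22, 3.01, 3.01, 3.14, 3.14, 3.14].

INTERFACE

Orientations are given as a rotation vector (axis times angle).
In Python, from cell import arm gives the robot as it stands.
- The arm moves only by the tool jog_arm, never from a script. Its argument "commands" is a list of rows, each an object with "translation": the shift along the tool's x, y, z in mm, a list of three; "turn": the turn, a rotation vector about the tool's x, y, z in rad, a list of three. A call has 1 to 12 rows; each row is the pose to reach, as a shift and turn from the pose commanded when the call began, along the tool's axes at that moment; what a row does not reach only later rows make up. A row lasts 1/12 s, in which the tool goes at most 41.7 mm and 7.16 degrees, less where a joint would pass 70% of its speed; a pose out of reach is approached as far as the arm can. A call with a gripper value outside its range is refused whole. "claw" is the closure, from -1 (fully open) to 1 (shut), so that 0 is half open, set as the call begins (left out, the last holds). The fingers move at their own pace and stop on an object; "grip_force" is the grip in N (left out, the last holds). Time passes only in rows, so rows that repeat a pose let the fingers close. It gives the time, the measured TCP pose, the force and the opening at its end, in the units of the state.
- arm.observe(): the state, without advancing time (a new reading comes with each control period).
- arm.get_image(name): name is "scene" or "top" or "wrist"; returns the picture (384x512x3 uint8, blue, green, red); there is no depth.
- arm.camera_info(name): a dict with "vertical_fov" (degrees; the focal length in pixels is half the picture's height over the tangent of half this angle, whatever the lens; pixels are square), "cx", "cy" (the principal point, pixels), "eye" and "rotation" of the camera in the world. Camera axes: x right, y up, looking along -z (the intrinsics and any distortion apply to the point x, -y, -z); pixel columns grow to the right and rows downward; lengths in m; the calibration is good to about 2 mm. A picture is of the moment at which its call begins: read the wrist's pose just before it. camera_info takes no time and is no camera call; for the wrist camera it gives the pose at the moment of the call.
- arm.sign_off(): hands the job in, once; it reports no verdict.
Trained networks look in the newest picture that a camera, given by its name, has taken for a name from the list of things; names that differ only in an ending like _2 or _b are one class to them, and where a whole thing is asked for, a point or a joint stands for the part that bears it (a point fixed in the world has none). Each returns a list of dicts, best first, with "confidence" (0 to 1); they miss things now and then, are a little off and sometimes report something else, mostly with a low value. They report only what shows in the picture. A call takes as long as a camera call.
- arm.trace(camera, query): "region" (384x512 bool, what is visible of it) and "box" ([left, top, width, height] in pixels, round what is visible of it).
- arm.landmark_of(camera, query): "at" ([column, row] in pixels: a listed point, or the origin of a listed thing).
The state is a dict: "clock": time; "joints": joint angles; "dq": joint speeds; "joint_efforts": joint torques, N m; "position": TCP position; "ee_rot": TCP orientation; "force": force on the tool from outside, world axes, zero at the start; "ft_torque": the same for the moment, N m; "width": opening from 0.0 (shut) to 1.0 (fully open).
Only numpy, scipy, OpenCV 4.12 (cv2) and the standard library are available. Lean on these libraries where they do the work, as an engineer would, in place of code of your own. Each camera call takes 0.05 s, during which the arm holds its last target. There are 200 camera calls.

## Working session

There is one attempt and no reset: what is moved stays moved. The work goes in short steps, Python scripts to look and compute and a tool call to move; the robot and the scene stay as the last step left them, time stands still between calls to the robot, and variables do not carry over. Pictures are saved under pics/ and viewed, about 8 in all and at most 12, crops included, and the job is handed in when it is done.

Besides the shell and the picture viewer there is one more tool, called as name(argument=value, ...), one argument or row to a line, values as JSON. jog_arm: Moves the arm, as the interface text tells. Its arguments: {"type":"object","properties":{"commands":{"type":"array","items":{"type":"object","properties":{"translation":{"type":"array","items":{"type":"number"}},"turn":{"type":"array","items":{"type":"number"}}}}},"claw":{"type":"number"},"grip_force":{"type":"number"}},"required":["commands"]}

```bash
mkdir -p pics; ls; cat > h.py <<'E'
import numpy as np, cv2
from cell import arm
from scipy.spatial.transform import Rotation as R
def ray(ci,px):
    f=192/np.tan(np.radians(ci["vertical_fov"])/2)
    d=np.array([(px[0]-ci["cx"])/f,-(px[1]-ci["cy"])/f,-1.])
    return np.array(ci["eye"]),np.array(ci["rotation"])@d
def atz(ci,px,z):
    e,d=ray(ci,px); return e+d*(z-e[2])/d[2]
def tri(obs):
    A=0;b=0
    for ci,px in obs:
        e,d=ray(ci,px); d=d/np.linalg.norm(d); P=np.eye(3)-np.outer(d,d); A=A+P; b=b+P@e
    return np.linalg.solve(A,b)
def proj(ci,p):
    f=192/np.tan(np.radians(ci["vertical_fov"])/2)
    c=np.array(ci["rotation"]).T@(np.array(p)-np.array(ci["eye"]))
    return np.array([ci["cx"]-f*c[0]/c[2],ci["cy"]+f*c[1]/c[2]])
E
python3 - <<'E'
from h import *
print(arm.observe())
ims=[]
for c in ("scene","top"):
    im=arm.get_image(c); ims.append(im); ci=arm.camera_info(c); print(c,ci)
    for q in ("frame_grip","frame_hole","pins_mid","tray","rails","jar","hygrometer","pot"):
        print(q,[(np.round(d["at"],1).tolist(),round(d["confidence"],2)) for d in arm.landmark_of(c,q)][:4])
    cv2.imwrite(f"pics/{c}0.png",im)
E
```

```text
pics
{'clock': 0.0, 'joints': array([ 1.16140842,  0.43522648,  0.02496392,  1.57410304, -0.01161776,
        1.13399063, -0.07507811]), 'dq': array([ 0.00065136,  0.0027784 ,  0.00108906,  0.00075669, -0.00019408,
       -0.0027497 , -0.000169  ]), 'joint_efforts': array([-5.43711249e-04, -6.67849445e+01,  9.85032544e-01, -3.14464509e+01,
       -6.02381257e-02,  4.26962378e-02,  1.53123810e-04]), 'position': array([ 0.18854925, -0.59534154,  0.22594039]), 'ee_rot': array([-2.53406289e+00,  1.85550475e+00,  2.11371976e-03]), 'force': array([ 0.2561394 , -0.24925586,  0.71666895]), 'ft_torque': array([ 0.01864669, -0.03440409, -0.01046053]), 'width': 0.9990113777539856}
scene {'vertical_fov': 47.860757424792155, 'cx': 256.0520813518196, 'cy': 188.8142094234499, 'eye': array([1.46321107, 0.49712422, 1.25312529]), 'rotation': array([0.41796671, 0.71302814, 1.93721144])}
frame_grip [([308.3, 203.5], 0.69)]
frame_hole [([300.3, 226.1], 0.84)]
pins_mid [([197.5, 149.8], 0.87), ([164.7, 133.7], 0.22)]
tray [([204.9, 170.3], 0.91)]
rails [([204.8, 157.6], 0.88), ([200.5, 149.5], 0.63)]
jar [([162.8, 135.2], 0.96)]
hygrometer [([226.4, 232.3], 0.63)]
pot [([397.3, 234.6], 0.67)]
top {'vertical_fov': 52.11617846275638, 'cx': 264.17503427506045, 'cy': 193.31714245550026, 'eye': array([0.49524389, 0.02659686, 1.35585308]), 'rotation': array([ 0.08179225, -0.07572248, -1.56642549])}
frame_grip [([209.3, 214.8], 0.85), ([339.1, 222.0], 0.25)]
frame_hole [([205.3, 196.3], 0.7), ([338.2, 221.2], 0.33)]
pins_mid [([343.9, 223.8], 0.57)]
tray [([337.5, 223.2], 0.97)]
rails [([339.2, 222.3], 0.88)]
jar [([416.1, 250.6], 0.81), ([210.1, 216.7], 0.2)]
hygrometer [([268.6, 154.2], 0.81)]
pot [([117.3, 231.1], 0.72)]
```

```bash
sed -i 's/np.array(ci\["rotation"\])/R.from_rotvec(ci["rotation"]).as_matrix()/' h.py
python3 - <<'E'
from h import *
a=cv2.imread("pics/scene0.png");b=cv2.imread("pics/top0.png")
cv2.imwrite("pics/v1.png",cv2.resize(b,(800,600)))
s,t=arm.camera_info("scene"),arm.camera_info("top")
P=dict(grip=((308.3,203.5),(209.3,214.8)),pins=((197.5,149.8),(343.9,223.8)),tray=((204.9,170.3),(337.5,223.2)),rails=((204.8,157.6),(339.2,222.3)),jar=((162.8,135.2),(416.1,250.6)),hyg=((226.4,232.3),(268.6,154.2)),pot=((397.3,234.6),(117.3,231.1)))
for k,(u,v) in P.items():
    x=tri([(s,u),(t,v)]); print(k,x.round(3),(proj(t,x)-v).round(1),(proj(s,x)-u).round(1))
print("hole s",atz(s,(300.3,226.1),.006),"t",atz(t,(205.3,196.3),.006))
E
```

```text
grip [0.553 0.218 0.046] [-1.1  0.5] [-1.1  0.1]
pins [ 0.529 -0.233  0.093] [ 2.6 -1.4] [2.5 0.3]
tray [ 0.53  -0.224 -0.016] [ 0.1 -0. ] [0.1 0. ]
rails [ 0.53  -0.215  0.061] [-0.1  0. ] [-0.1 -0. ]
jar [ 0.435 -0.492 -0.015] [-0.3  0.1] [-0.2 -0. ]
hyg [0.768 0.014 0.017] [ 0.9 -0.5] [1. 0.]
pot [ 0.5    0.539 -0.009] [ 0.3 -0.1] [ 0.3 -0. ]
hole s [0.62578048 0.22594879 0.006     ] t [0.6202013  0.23538539 0.006     ]
```

View pics/v1.png

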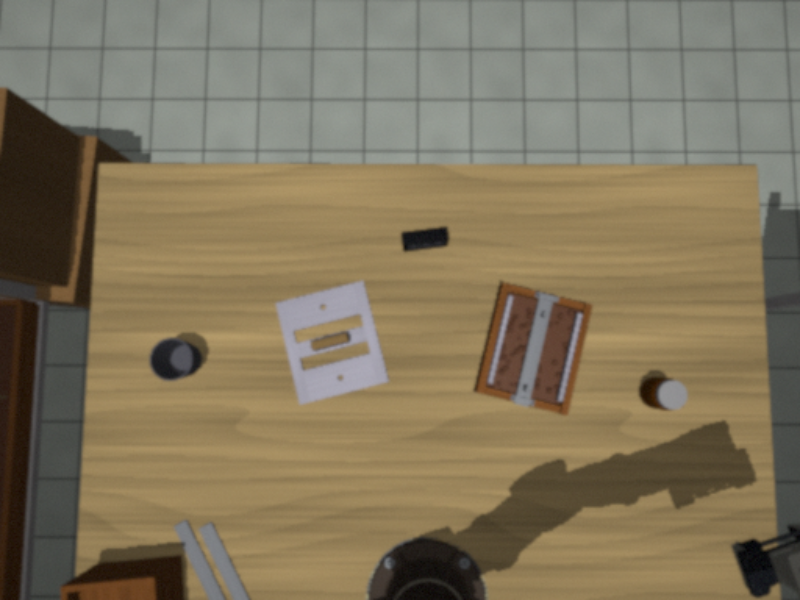

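View pics/scene0.png

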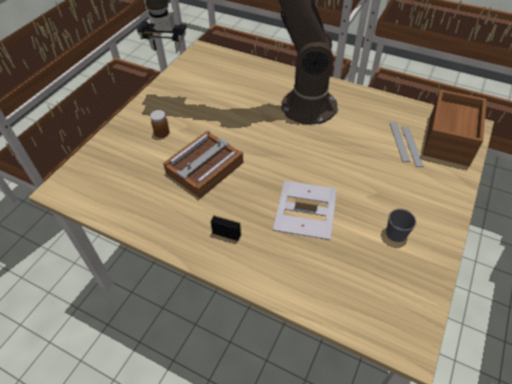

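```bash
cat >> h.py <<'E'
def down(yaw):
    c,s=np.cos(yaw),np.sin(yaw)
    return R.from_matrix(np.array([[c,s,0],[s,-c,0],[0,0,-1.]]))
def yawof(rv):
    x=R.from_rotvec(rv).as_matrix()[:,0]; return np.arctan2(x[1],x[0])
def go(p,yaw):
    o=arm.observe(); R0=R.from_rotvec(o["ee_rot"])
    print("pos",o["position"].round(4),"yaw",round(yawof(o["ee_rot"]),4),"t",o["clock"],"F",o["force"].round(1))
    print("translation mm",(R0.inv().apply(np.array(p)-o["position"])*1000).round(1),"turn",(R0.inv()*down(yaw)).as_rotvec().round(3))
E
python3 - <<'E'
from h import *
t=arm.camera_info("top"); k=.64
for n,px,z in (("h1",(322,307),.006),("h2",(340,378),.006),("p1",(545,313),.085),("p2",(524,388),.085)):
    print(n,atz(t,(px[0]*k,px[1]*k),z).round(4))
g=atz(t,(209.3,214.8),.036);print("grip",g)
go((.50,-.23,.28),np.radians(-15.6))
w=arm.camera_info("wrist");print(w,R.from_rotvec(w["rotation"]).as_matrix().round(2))
E
```

```text
h1 [0.6196 0.2327 0.006 ]
h2 [0.4639 0.1905 0.006 ]
p1 [ 0.6011 -0.2429  0.085 ]
p2 [ 0.4466 -0.197   0.085 ]
grip [0.55500696 0.21615735 0.036     ]
pos [ 0.1887 -0.5958  0.2267] yaw -1.2641 t 0.9 F [-0.1  0.  -0.2]
translation mm [-254.8 -407.2  -53.3] turn [ 0.    -0.    -0.992]
{'vertical_fov': 64.50781552011195, 'cx': 258.92150392806724, 'cy': 192.03880912392285, 'eye': array([ 0.26837318, -0.56905219,  0.38539041]), 'rotation': array([-0.26852932,  0.19490993, -1.2534217 ])} [[ 0.3   0.91  0.29]
 [-0.95  0.29  0.09]
 [ 0.   -0.31  0.95]]
```

jog_arm(
  commands=[
    {"translation": [-255, -407, -53], "turn": [0, 0, -1.0]},
    {"translation": [-255, -407, -53], "turn": [0, 0, -1.0]},
    {"translation": [-255, -407, -53], "turn": [0, 0, -1.0]},
    {"translation": [-255, -407, -53], "turn": [0, 0, -1.0]},
    {"translation": [-255, -407, -53], "turn": [0, 0, -1.0]},
    {"translation": [-255, -407, -53], "turn": [0, 0, -1.0]},
    {"translation": [-255, -407, -53], "turn": [0, 0, -1.0]},
    {"translation": [-255, -407, -53], "turn": [0, 0, -1.0]},
    {"translation": [-255, -407, -53], "turn": [0, 0, -1.0]},
    {"translation": [-255, -407, -53], "turn": [0, 0, -1.0]},
    {"translation": [-255, -407, -53], "turn": [0, 0, -1.0]},
    {"translation": [-255, -407, -53], "turn": [0, 0, -1.0]},
  ],
)

```text
clock: 1.9
position: [0.5026, -0.2253, 0.2806]
ee_rot: [-3.114, 0.407, -0.003]
force: [1.2, 0.4, 0.2]
width: 0.996
```

```bash
python3 - <<'E'
from h import *
import json
o=arm.observe(); w=arm.camera_info("wrist"); im=arm.get_image("wrist")
print(o["clock"],o["dq"].round(3))
np.save("w1.npy",im); json.dump({k:np.array(v).tolist() for k,v in w.items()},open("w1.json","w"))
cv2.imwrite("pics/v3.png",cv2.resize(im,(800,600),interpolation=cv2.INTER_CUBIC))
for q,z in (("tray",0),("pins_mid",.085),("rails",.068)):
    for d in arm.landmark_of("wrist",q): print(q,np.round(d["at"],1),round(d["confidence"],2),atz(w,d["at"],z).round(4))
for p in ((.6011,-.2429,.085),(.4466,-.197,.085)): print(proj(w,p)*800/512)
go((.545,.13,.25),np.radians(15.1))
E
```

```text
1.9 [-0.436  0.119 -0.073 -0.22   0.082  0.133 -0.513]
tray [273.  152.3] 0.68 [ 0.5244 -0.2263  0.    ]
pins_mid [281.5 162.6] 0.82 [ 0.5311 -0.2248  0.085 ]
rails [281.1 158.7] 0.78 [ 0.5321 -0.2238  0.068 ]
[535.06354078 253.36908407]
[322.53671878 247.44329609]
pos [ 0.4999 -0.2296  0.2797] yaw -0.2625 t 2.1 F [-0.4 -0.2  0. ]
translation mm [ -49.7 -359.    29.5] turn [ 0.     0.    -0.526]
```

View pics/v3.png

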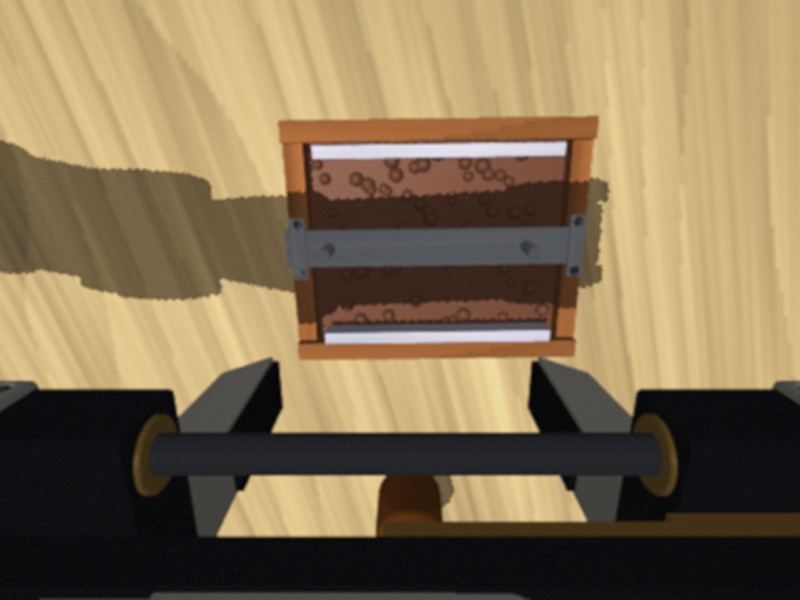

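```bash
python3 - <<'E'
from h import *
go((.524,-.220,.165),np.radians(-16.3))
E
```

```text
pos [ 0.4999 -0.2296  0.2797] yaw -0.2625 t 2.1 F [-0.4 -0.2  0. ]
translation mm [ 20.8 -15.6 114.7] turn [0.    0.    0.022]
```

jog_arm(
  commands=[
    {"translation": [21, -15.5, 115], "turn": [0, 0, 0.022]},
    {"translation": [21, -15.5, 115], "turn": [0, 0, 0.022]},
    {"translation": [21, -15.5, 115], "turn": [0, 0, 0.022]},
    {"translation": [21, -15.5, 115], "turn": [0, 0, 0.022]},
    {"translation": [21, -15.5, 115], "turn": [0, 0, 0.022]},
    {"translation": [21, -15.5, 115], "turn": [0, 0, 0.022]},
  ],
)

```text
clock: 2.6
position: [0.5241, -0.2219, 0.1663]
ee_rot: [3.108, -0.45, 0.002]
force: [0.2, -0.4, 0.6]
width: 1.0
```

```bash
python3 - <<'E'
from h import *
import json
o=arm.observe(); w=arm.camera_info("wrist"); im=arm.get_image("wrist")
print(o["clock"],o["dq"].round(3),o["position"],yawof(o["ee_rot"]))
cv2.imwrite("pics/w2.png",im); json.dump({**{k:np.array(v).tolist() for k,v in w.items()},"pos":o["position"].tolist(),"rot":o["ee_rot"].tolist()},open("w2.json","w"))
print([proj(w,p) for p in ((.6011,-.2429,.085),(.4466,-.197,.085))])
cv2.imwrite("pics/v4.png",cv2.resize(im[60:300,56:456],(800,480),interpolation=cv2.INTER_CUBIC))
E
```

```text
2.6 [-0.    -0.024 -0.007 -0.016  0.001 -0.004 -0.005] [ 0.52408217 -0.22187949  0.16632338] -0.2878086650690942
[array([354.29160148, 198.65466986]), array([161.13397902, 198.63371475])]
```

View pics/v4.png

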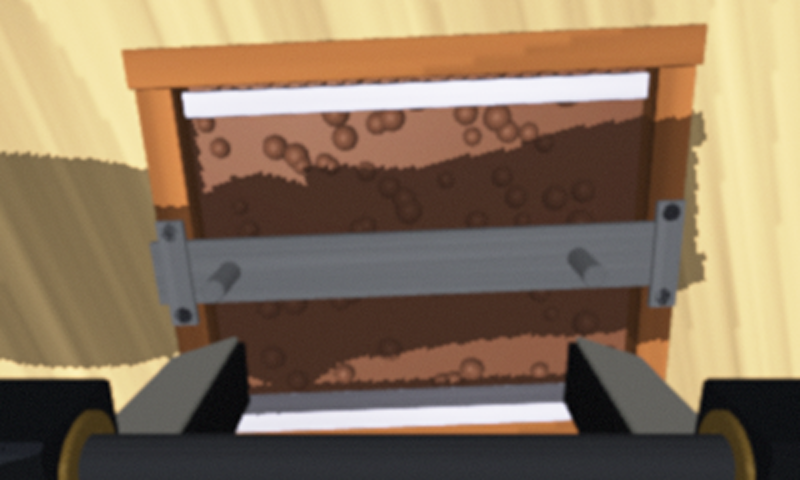

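```bash
python3 - <<'E'
from h import *
im=cv2.imread("pics/w2.png")
f=lambda x,y: cv2.resize(im[y-20:y+20,x-20:x+20],(400,400),interpolation=cv2.INTER_CUBIC)
o=np.hstack([f(165,197),f(348,193)]).astype(float)
o=np.clip((o-30)*2,0,255).astype(np.uint8)
for i in range(0,400,50): cv2.putText(o,"",(0,0),0,1,0); cv2.line(o,(0,i),(6,i),(0,0,255),1); cv2.line(o,(400,i),(406,i),(0,0,255),1)
cv2.imwrite("pics/v5.png",o)
E
```

```text
(no output)
```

View pics/v5.png

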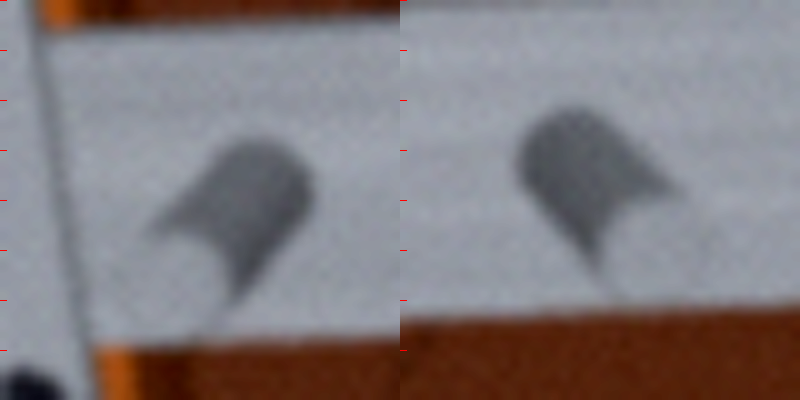

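```bash
cat > fit.py <<'E'
from h import *
import json
from scipy.optimize import minimize
w=json.load(open("w2.json")); im=cv2.imread("pics/w2.png")
g=cv2.GaussianBlur(cv2.resize(im.mean(2).astype(np.float32),None,fx=8,fy=8,interpolation=cv2.INTER_CUBIC),(0,0),3)
th=np.linspace(0,2*np.pi,60)
def circ(x,y,z,r): return np.array([(proj(w,(x+r*np.cos(t),y+r*np.sin(t),z))+.5)*8-.5 for t in th]).astype(np.float32)
for name,(cx,cy),p0 in (("L",(165,197),(.4466,-.197)),("R",(348,193),(.6011,-.2429))):
    x0,y0=8*(cx-13),8*(cy-12); win=g[y0:y0+8*25,x0:x0+8*28]
    bar=np.median(win); dark=np.percentile(win,3); I=np.clip((bar-win)/(bar-dark),-.2,1.2)
    def cost(q):
        m=np.zeros(win.shape,np.float32)
        a=circ(q[0]/1e3,q[1]/1e3,q[2]/1e3,.005); b=circ(q[0]/1e3,q[1]/1e3,.0847,.005)
        off=np.array([x0,y0],np.float32)
        fx=lambda c: np.round((c-off)*16).astype(np.int32)
        cv2.fillConvexPoly(m,cv2.convexHull(fx(np.vstack([a,b]))),1.,shift=4)
        cv2.fillConvexPoly(m,fx(b),0.,shift=4)
        return float(((cv2.GaussianBlur(m,(0,0),5)-I)**2).mean())
    best=min((minimize(cost,(p0[0]*1e3+dx,p0[1]*1e3+dy,60),method="Nelder-Mead",options=dict(initial_simplex=None,xatol=.02,fatol=1e-6)) for dx in(-3,0,3) for dy in(-3,0,3)),key=lambda r:r.fun)
    print(name,best.x.round(2),best.fun, bar,dark, proj(w,(*best.x[:2]/1e3,.085)).round(2))
E
python3 fit.py
python3 - <<'E'
from h import *
go((.542,.212,.0873),np.radians(15.1))
E
```

```text
L [ 445.1  -202.95   60.23] 0.013814943842589855 105.432755 71.96431 [162.15 205.53]
R [ 600.06 -241.56   62.78] 0.09070514142513275 105.741 57.84032 [352.76 197.54]
pos [ 0.5246 -0.2219  0.167 ] yaw -0.2878 t 2.65 F [ 0.5 -0.1  0.7]
translation mm [-106.7 -421.    79. ] turn [ 0.002 -0.003 -0.551]
```

```bash
sed -i 's/8\*25,x0/8*(22 if name=="R" else 25),x0/' fit.py; python3 fit.py
```

```text
L [ 445.1  -202.95   60.23] 0.013814943842589855 105.432755 71.96431 [162.15 205.53]
R [ 600.33 -242.19   59.4 ] 0.008753091096878052 106.6434 71.82136 [353.22 198.14]
```

jog_arm(
  commands=[
    {"translation": [-107, -421, 0], "turn": [0, 0, -0.551]},
    {"translation": [-107, -421, 0], "turn": [0, 0, -0.551]},
    {"translation": [-107, -421, 0], "turn": [0, 0, -0.551]},
    {"translation": [-107, -421, 0], "turn": [0, 0, -0.551]},
    {"translation": [-107, -421, 0], "turn": [0, 0, -0.551]},
    {"translation": [-107, -421, 0], "turn": [0, 0, -0.551]},
    {"translation": [-107, -421, 0], "turn": [0, 0, -0.551]},
    {"translation": [-107, -421, 0], "turn": [0, 0, -0.551]},
    {"translation": [-107, -421, 40], "turn": [0, 0, -0.551]},
    {"translation": [-107, -421, 79], "turn": [0, 0, -0.551]},
    {"translation": [-107, -421, 79], "turn": [0, 0, -0.551]},
    {"translation": [-107, -421, 79], "turn": [0, 0, -0.551]},
  ],
)

```text
clock: 3.65
position: [0.5387, 0.2189, 0.0842]
ee_rot: [-3.111, -0.422, 0.001]
force: [-1.1, -0.0, -0.1]
width: 0.997
```

```bash
python3 - <<'E'
from h import *
import json
arm.get_image("top"); arm.get_image("top")
o=arm.observe(); w=arm.camera_info("wrist"); im=arm.get_image("wrist")
print(o["clock"],o["dq"].round(3),o["position"],yawof(o["ee_rot"]))
cv2.imwrite("pics/w3.png",im); json.dump({**{k:np.array(v).tolist() for k,v in w.items()},"pos":o["position"].tolist(),"rot":o["ee_rot"].tolist()},open("w3.json","w"))
for q in ("frame_hole","frame_grip"):
    for d in arm.landmark_of("wrist",q): print(q,np.round(d["at"],1),round(d["confidence"],2),atz(w,d["at"],.006 if "h" in q else .026).round(4))
print([proj(w,p) for p in ((.6196,.2327,.006),(.4639,.1905,.006))])
cv2.imwrite("pics/v6.png",cv2.resize(im[60:300,56:456],(800,480),interpolation=cv2.INTER_CUBIC))
E
```

```text
3.75 [ 0.048 -0.04   0.019 -0.011 -0.001  0.019  0.022] [0.54019447 0.21491618 0.08627215] 0.2671730502829052
frame_hole [352.2 206.6] 0.94 [0.6178 0.2308 0.006 ]
frame_grip [260.9 216.8] 0.61 [0.5441 0.2097 0.026 ]
[array([355.01584725, 205.09687948]), array([162.18028415, 204.70093522])]
```

View pics/v6.png

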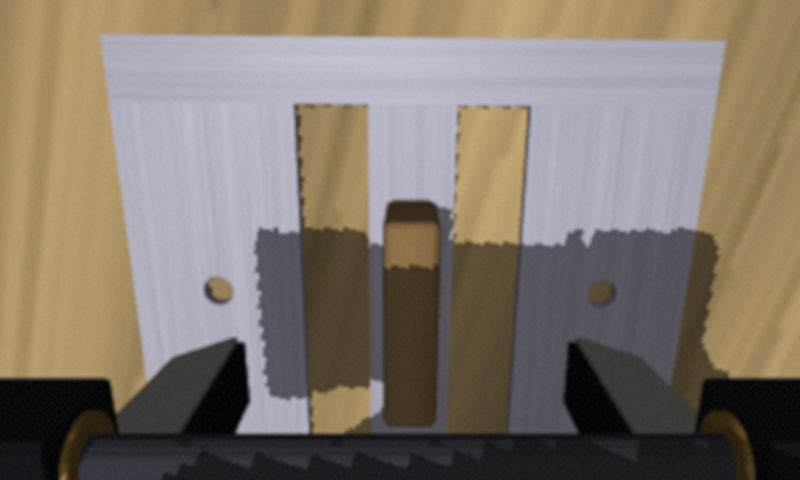

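```bash
cat > fith.py <<'E'
from h import *
import json
from scipy.optimize import minimize
w=json.load(open("w3.json")); im=cv2.imread("pics/w3.png").astype(np.float32)
# chroma-like: plate is bluish, wood/hole is not
out=[]; vis=[]
for name,(cx,cy) in (("L",(165,205)),("R",(356,205))):
    crop=im[cy-16:cy+16,cx-16:cx+16]; vis.append(cv2.resize(crop,(400,400),interpolation=cv2.INTER_CUBIC))
    v=crop[...,0]-0*crop[...,2]; v=cv2.GaussianBlur(cv2.resize(v,None,fx=8,fy=8,interpolation=cv2.INTER_CUBIC),(0,0),3)
    th=np.linspace(0,2*np.pi,72)
    def samp(x,y,r):
        p=np.array([proj(w,(x+r*np.cos(t),y+r*np.sin(t),.006)) for t in th])
        q=((p-[cx-16,cy-16]+.5)*8-.5).astype(np.float32)
        return cv2.remap(v,q[None,:,0],q[None,:,1],cv2.INTER_LINEAR)[0]
    def cost(q): 
        x,y=q/1e3; return -float((samp(x,y,.0067)-samp(x,y,.0053)).mean())
    p0=atz(w,(cx,cy),.006)[:2]*1e3
    b=min((minimize(cost,p0+[a,c],method="Nelder-Mead") for a in(-1.5,0,1.5) for c in(-1.5,0,1.5)),key=lambda r:r.fun)
    pp=proj(w,(*b.x/1e3,.006)); print(name,b.x.round(2),round(b.fun,1),pp.round(2)); out.append(b.x)
    c=np.array([proj(w,(b.x[0]/1e3+.006*np.cos(t),b.x[1]/1e3+.006*np.sin(t),.006)) for t in th])
    cv2.polylines(vis[-1],[(((c-[cx-16,cy-16]+.5)*12.5)).astype(np.int32)],True,(0,0,255),1)
L,Rr=out; d=Rr-L; print("mid",(L+Rr)/2,"dist",np.hypot(*d),"yaw",np.arctan2(d[1],d[0]))
cv2.imwrite("pics/v7.png",np.hstack(vis).astype(np.uint8).clip(0,255))
m=(L+Rr)/2e3; o=go((*m,.013),np.arctan2(d[1],d[0]))
E
python3 fith.py
```

```text
L [466.04 190.9 ] -68.7 [164.79 204.9 ]
R [621.12 231.82] -22.4 [356.34 206.49]
mid [543.57666688 211.35912623] dist 160.388001462362 yaw 0.25801122350740724
pos [0.5419 0.2121 0.0877] yaw 0.2625 t 3.9 F [ 0.   0.6 -0.6]
translation mm [ 1.2  1.1 74.7] turn [ 0.001 -0.003  0.004]
```

View pics/v7.png

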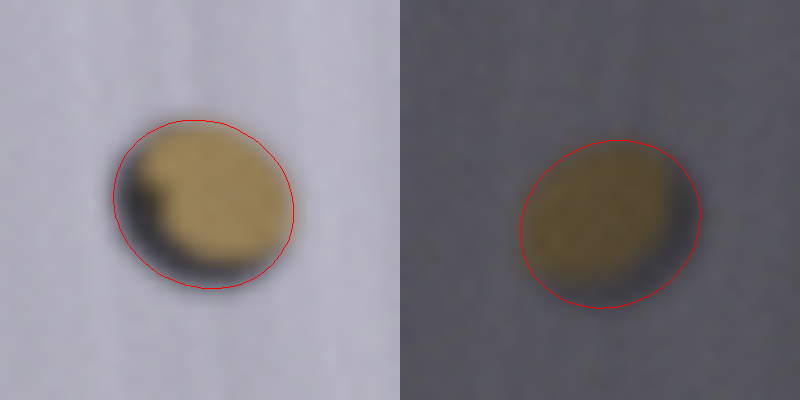

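jog_arm(
  commands=[
    {"translation": [1.2, 1.1, 25], "turn": [0, -0.002, 0.004]},
    {"translation": [1.2, 1.1, 50], "turn": [0, -0.002, 0.004]},
    {"translation": [1.2, 1.1, 66], "turn": [0, -0.002, 0.004]},
    {"translation": [1.2, 1.1, 74], "turn": [0, -0.002, 0.004]},
    {"translation": [1.2, 1.1, 74.5], "turn": [0, -0.002, 0.004]},
    {"translation": [1.2, 1.1, 74.5], "turn": [0, -0.002, 0.004]},
    {"translation": [1.2, 1.1, 74.5], "turn": [0, -0.002, 0.004]},
  ],
)

```text
clock: 4.48
position: [0.5428, 0.2129, 0.0128]
ee_rot: [-3.115, -0.407, -0.001]
force: [-1.0, 0.6, 0.8]
width: 1.003
```

```bash
python3 - <<'E'
from h import *
go((.5436,.2114,.013),.258)
E
```

```text
pos [0.5428 0.2129 0.0128] yaw 0.26 t 4.4833 F [-1.   0.6  0.8]
translation mm [ 0.3  1.7 -0.2] turn [-0.    -0.     0.002]
```

jog_arm(
  commands=[
    {"translation": [0, 1, 0], "turn": [0, 0, 0]},
    {"translation": [0, 1, 0], "turn": [0, 0, 0]},
    {"translation": [0, 1, 0], "turn": [0, 0, 0]},
    {"translation": [0, 1, 0], "turn": [0, 0, 0]},
    {"translation": [0, 1, 0], "turn": [0, 0, 0]},
    {"translation": [0, 1, 0], "turn": [0, 0, 0]},
    {"translation": [0, 1, 0], "turn": [0, 0, 0]},
    {"translation": [0, 1, 0], "turn": [0, 0, 0]},
    {"translation": [0, 1, 0], "turn": [0, 0, 0]},
    {"translation": [0, 1, 0], "turn": [0, 0, 0]},
  ],
  claw=1,
  grip_force=45,
)

```text
clock: 5.32
position: [0.5419, 0.212, 0.0112]
ee_rot: [3.115, 0.409, -0.003]
force: [-0.4, 0.2, -0.7]
width: 0.327
```

```bash
python3 - <<'E'
from h import *
P=[]
for i in range(6):
    arm.get_image("top"); o=arm.observe(); P.append(np.r_[o["position"],yawof(o["ee_rot"]),o["width"],o["force"]])
P=np.array(P); print(P.mean(0).round(4),P.std(0).round(4),o["clock"])
E
```

```text
[ 0.542   0.212   0.0112  0.2609  0.2302 -0.0608 -0.1554 -0.6198] [1.000e-04 0.000e+00 0.000e+00 1.000e-04 2.480e-02 5.864e-01 5.998e-01
 6.018e-01] 5.6167
```

```bash
python3 - <<'E'
from h import *
import json
o=arm.observe(); w=arm.camera_info("wrist"); im=arm.get_image("wrist")
print(o["width"],proj(w,(.46604,.1909,.006)),proj(w,(.62112,.23182,.006)))
cv2.imwrite("pics/w4.png",im); json.dump({**{k:np.array(v).tolist() for k,v in w.items()},"pos":o["position"].tolist(),"rot":o["ee_rot"].tolist()},open("w4.json","w"))
cv2.imwrite("pics/v8.png",im)
E
```

```text
0.2107610201913363 [126.05758027 244.05657132] [393.70228803 244.86360833]
```

View pics/v8.png

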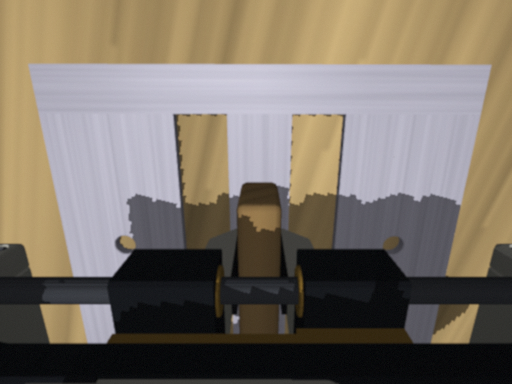

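```bash
sed -e 's/w3\./w4./g' -e 's/(165,205)/(125,243)/;s/(356,205)/(393,243)/' -e 's/v7/v7b/' fith.py > fith4.py; python3 fith4.py; python3 - <<'E'
from h import *
import json
w=json.load(open("w4.json")); R0=R.from_rotvec(w["rot"]); print("tool pos",w["pos"])
E
```

```text
L [465.17 190.73] -54.6 [124.57 243.96]
R [633.27 239.33] -21.1 [417.63 238.65]
mid [549.21767733 215.02955813] dist 174.98243395975217 yaw 0.28142426824967476
pos [0.5421 0.212  0.0112] yaw 0.2608 t 5.6667 F [ 0.2  0.4 -1.2]
translation mm [ 7.7 -1.1 -1.8] turn [-0.     0.002 -0.021]
tool pos [0.5420764417275195, 0.21202969462602184, 0.011205398954874188]
```

```bash
sed -i 's/x,y=q\/1e3; return/x,y=q\/1e3; return 1000*max(0,np.hypot(*(q-p0))-3)/;s/return 1000\(.*\)-float/return 1000\1 - float/;s/(393,243)/(394,244)/' fith4.py; grep -n "return 1000" fith4.py; python3 fith4.py
```

```text
16:        x,y=q/1e3; return 1000*max(0,np.hypot(*(q-p0))-3)  - float((samp(x,y,.0067)-samp(x,y,.0053)).mean())
L [465.18 190.73] -54.6 [124.59 243.97]
R [620.53 231.77] -18.7 [392.75 244.71]
mid [542.85574344 211.24884304] dist 160.6796626934478 yaw 0.258242507507655
pos [0.5421 0.212  0.0112] yaw 0.2608 t 5.6667 F [ 0.2  0.4 -1.2]
translation mm [ 0.6  0.9 -1.8] turn [-0.     0.002  0.003]
```

jog_arm(
  commands=[
    {"translation": [0, 0, -10]},
    {"translation": [0, 0, -35]},
    {"translation": [0, 0, -70]},
    {"translation": [0, 0, -100]},
    {"translation": [0, 0, -125]},
    {"translation": [0, 0, -130]},
    {"translation": [0, 0, -130]},
    {"translation": [0, 0, -130]},
    {"translation": [0, 0, -130]},
  ],
)

```text
schema error: expected keys translation, turn
```

```bash
python3 - <<'E'
from h import *
print(arm.observe()["width"]); go((.5223,-.2216,.14),-.245)
E
```

```text
0.2138031400814044
pos [0.5421 0.212  0.0112] yaw 0.2608 t 5.6667 F [ 0.2  0.4 -1.2]
translation mm [-131.1  413.9 -128.6] turn [0.    0.002 0.506]
```

jog_arm(
  commands=[
    {"translation": [0, 0, -10], "turn": [0, 0, 0]},
    {"translation": [0, 0, -35], "turn": [0, 0, 0]},
    {"translation": [0, 0, -70], "turn": [0, 0, 0]},
    {"translation": [0, 0, -100], "turn": [0, 0, 0]},
    {"translation": [0, 0, -125], "turn": [0, 0, 0]},
    {"translation": [0, 0, -130], "turn": [0, 0, 0]},
    {"translation": [0, 0, -130], "turn": [0, 0, 0]},
    {"translation": [0, 0, -130], "turn": [0, 0, 0]},
    {"translation": [0, 0, -130], "turn": [0, 0, 0]},
  ],
)

```text
clock: 6.42
position: [0.5409, 0.2111, 0.1392]
ee_rot: [3.113, 0.409, -0.008]
force: [-0.2, -0.4, -4.4]
width: 0.216
```

```bash
python3 - <<'E'
from h import *
print(arm.observe()["width"],arm.observe()["ft_torque"].round(2)); go((.5223,-.2216,.14),-.245)
E
```

```text
0.2161934972121654 [-0.04 -0.12 -0.03]
pos [0.5409 0.2111 0.1392] yaw 0.2609 t 6.4167 F [-0.2 -0.4 -4.4]
translation mm [-1.297e+02  4.133e+02  3.000e-01] turn [0.002 0.005 0.506]
```

jog_arm(
  commands=[
    {"translation": [-3, 10, 0], "turn": [0, 0, 0.02]},
    {"translation": [-10, 32, 0], "turn": [0, 0, 0.05]},
    {"translation": [-20, 64, 0], "turn": [0, 0, 0.09]},
    {"translation": [-31, 100, 0], "turn": [0, 0, 0.13]},
    {"translation": [-43, 136, 0], "turn": [0, 0, 0.18]},
    {"translation": [-54, 172, 0], "turn": [0, 0, 0.22]},
    {"translation": [-65, 208, 0], "turn": [0, 0.002, 0.26]},
    {"translation": [-77, 244, 0], "turn": [0, 0.002, 0.3]},
    {"translation": [-88, 280, 0], "turn": [0, 0.004, 0.35]},
    {"translation": [-99, 315, 0], "turn": [0, 0.004, 0.39]},
    {"translation": [-109, 348, 0], "turn": [0.001, 0.005, 0.43]},
    {"translation": [-118, 376, 0], "turn": [0.001, 0.005, 0.46]},
  ],
)

```text
clock: 7.42
position: [0.5232, -0.1853, 0.1402]
ee_rot: [-3.125, 0.321, -0.001]
force: [0.6, -0.3, -3.8]
width: 0.216
```

```bash
python3 - <<'E'
from h import *
go((.5223,-.2216,.125),-.245)
E
```

```text
pos [ 0.5232 -0.1853  0.1402] yaw -0.2045 t 7.4167 F [ 0.6 -0.3 -3.8]
translation mm [ 6.4 35.7 15.2] turn [-0.    -0.     0.041]
```

jog_arm(
  commands=[
    {"translation": [4, 20, 0], "turn": [0, 0, 0.025]},
    {"translation": [6, 32, 4], "turn": [0, 0, 0.041]},
    {"translation": [6.4, 36, 10], "turn": [0, 0, 0.041]},
    {"translation": [6.4, 36, 15], "turn": [0, 0, 0.041]},
    {"translation": [6.4, 36, 15], "turn": [0, 0, 0.041]},
    {"translation": [6.4, 36, 15], "turn": [0, 0, 0.041]},
    {"translation": [6.4, 36, 15], "turn": [0, 0, 0.041]},
  ],
)

```text
clock: 8.0
position: [0.5248, -0.2161, 0.1264]
ee_rot: [-3.118, 0.371, -0.004]
force: [0.6, -0.3, -4.1]
width: 0.215
```

```bash
python3 - <<'E'
from h import *
import json
arm.get_image("top");arm.get_image("top")
go((.5223,-.2216,.100),-.245)
o=arm.observe(); w=arm.camera_info("wrist"); im=arm.get_image("wrist")
cv2.imwrite("pics/w5.png",im); json.dump({**{k:np.array(v).tolist() for k,v in w.items()},"pos":o["position"].tolist(),"rot":o["ee_rot"].tolist()},open("w5.json","w"))
f=lambda x,y: cv2.resize(im[y-20:y+20,x-20:x+20],(400,400),interpolation=cv2.INTER_CUBIC)
cv2.imwrite("pics/v9.png",np.hstack([f(125,244),f(393,244)]))
for p in ((.4451,-.20295,.085),(.60033,-.24219,.085)): print(proj(w,p))
E
```

```text
pos [ 0.5249 -0.217   0.1268] yaw -0.2381 t 8.1 F [ 0.9  0.  -4.5]
translation mm [-1.5  5.2 26.7] turn [-0.002 -0.003  0.007]
[145.86417619 226.23956146]
[368.71022849 227.77791062]
```

View pics/v9.png

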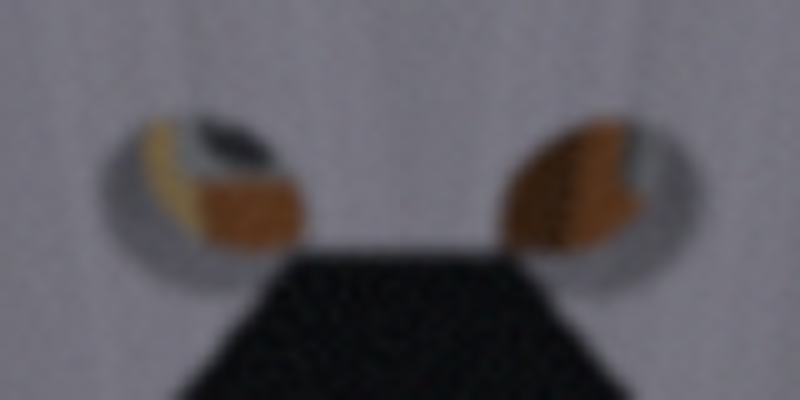

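jog_arm(
  commands=[
    {"translation": [-1.5, 5.2, 5], "turn": [-0.002, -0.003, 0.007]},
    {"translation": [-1.5, 5.2, 10], "turn": [-0.002, -0.003, 0.007]},
    {"translation": [-1.5, 5.2, 15], "turn": [-0.002, -0.003, 0.007]},
    {"translation": [-1.5, 5.2, 20], "turn": [-0.002, -0.003, 0.007]},
    {"translation": [-1.5, 5.2, 20], "turn": [-0.002, -0.003, 0.007]},
    {"translation": [-1.5, 5.2, 20], "turn": [-0.002, -0.003, 0.007]},
  ],
)

```text
clock: 8.65
position: [0.5214, -0.2227, 0.1059]
ee_rot: [3.117, -0.387, -0.002]
force: [0.1, 0.5, -4.9]
width: 0.214
```

```bash
python3 - <<'E'
from h import *
arm.get_image("top");arm.get_image("top")
go((.5223,-.2216,.0962),-.245)
E
```

```text
pos [ 0.5219 -0.2228  0.1065] yaw -0.247 t 8.75 F [-0.6 -0.8 -4.5]
translation mm [ 0.1 -1.3 10.3] turn [ 0.001  0.    -0.002]
```

jog_arm(
  commands=[
    {"translation": [0, -1.2, 2], "turn": [0, 0, -0.002]},
    {"translation": [0, -1.2, 4], "turn": [0, 0, -0.002]},
    {"translation": [0, -1.2, 5.5], "turn": [0, 0, -0.002]},
    {"translation": [0, -1.2, 6], "turn": [0, 0, -0.002]},
    {"translation": [0, -1.2, 6], "turn": [0, 0, -0.002]},
    {"translation": [0, -1.2, 6], "turn": [0, 0, -0.002]},
  ],
)

```text
clock: 9.25
position: [0.522, -0.2217, 0.1004]
ee_rot: [3.117, -0.384, -0.001]
force: [0.2, -0.8, -5.1]
width: 0.216
```

```bash
python3 - <<'E'
from h import *
arm.get_image("top");arm.get_image("top")
go((.5223,-.2216,.0962),-.245)
E
```

```text
pos [ 0.5221 -0.2218  0.1005] yaw -0.2451 t 9.35 F [ 0.1  0.3 -4.4]
translation mm [ 0.2 -0.2  4.3] turn [ 0.001  0.    -0.   ]
```

jog_arm(
  commands=[
    {"translation": [0.2, -0.2, 1.5], "turn": [0, 0, 0]},
    {"translation": [0.2, -0.2, 3], "turn": [0, 0, 0]},
    {"translation": [0.2, -0.2, 4], "turn": [0, 0, 0]},
    {"translation": [0.2, -0.2, 5], "turn": [0, 0, 0]},
    {"translation": [0.2, -0.2, 5.8], "turn": [0, 0, 0]},
    {"translation": [0.2, -0.2, 5.8], "turn": [0, 0, 0]},
    {"translation": [0.2, -0.2, 5.8], "turn": [0, 0, 0]},
  ],
)

```text
clock: 9.93
position: [0.5222, -0.2215, 0.0946]
ee_rot: [3.117, -0.384, -0.001]
force: [0.5, 0.3, -4.7]
width: 0.213
```

jog_arm(
  commands=[
    {"translation": [0, 0, 0.8], "turn": [0, 0, 0]},
    {"translation": [0, 0, 1.6], "turn": [0, 0, 0]},
    {"translation": [0, 0, 2.4], "turn": [0, 0, 0]},
    {"translation": [0, 0, 3], "turn": [0, 0, 0]},
    {"translation": [0, 0, 3], "turn": [0, 0, 0]},
  ],
)

```text
clock: 10.35
position: [0.5221, -0.2216, 0.0915]
ee_rot: [3.117, -0.384, -0.001]
force: [-0.0, -0.2, -6.2]
width: 0.216
```

jog_arm(
  commands=[
    {"translation": [0, 0, 1.2], "turn": [0, 0, 0]},
    {"translation": [0, 0, 2.4], "turn": [0, 0, 0]},
    {"translation": [0, 0, 3.6], "turn": [0, 0, 0]},
    {"translation": [0, 0, 4.8], "turn": [0, 0, 0]},
    {"translation": [0, 0, 6], "turn": [0, 0, 0]},
    {"translation": [0, 0, 7.2], "turn": [0, 0, 0]},
    {"translation": [0, 0, 8.4], "turn": [0, 0, 0]},
    {"translation": [0, 0, 9.6], "turn": [0, 0, 0]},
    {"translation": [0, 0, 10.8], "turn": [0, 0, 0]},
    {"translation": [0, 0, 10.8], "turn": [0, 0, 0]},
  ],
)

```text
clock: 11.18
position: [0.5221, -0.2216, 0.0805]
ee_rot: [3.117, -0.384, -0.001]
force: [-0.6, -0.2, -4.7]
width: 0.209
```

Threaded on both pins freely. Now the rails, slowly.

jog_arm(
  commands=[
    {"translation": [0, 0, 0.5], "turn": [0, 0, 0]},
    {"translation": [0, 0, 1], "turn": [0, 0, 0]},
    {"translation": [0, 0, 1.5], "turn": [0, 0, 0]},
    {"translation": [0, 0, 2], "turn": [0, 0, 0]},
    {"translation": [0, 0, 2.5], "turn": [0, 0, 0]},
    {"translation": [0, 0, 3], "turn": [0, 0, 0]},
    {"translation": [0, 0, 3.5], "turn": [0, 0, 0]},
    {"translation": [0, 0, 4], "turn": [0, 0, 0]},
    {"translation": [0, 0, 4], "turn": [0, 0, 0]},
    {"translation": [0, 0, 4], "turn": [0, 0, 0]},
  ],
)

```text
clock: 12.02
position: [0.5223, -0.2216, 0.0775]
ee_rot: [3.117, -0.384, -0.0]
force: [-3.1, 1.3, 6.0]
width: 0.215
```

jog_arm(
  commands=[
    {"translation": [0, 0, 0.3], "turn": [0, 0, 0]},
    {"translation": [0, 0, 0.6], "turn": [0, 0, 0]},
    {"translation": [0, 0, 0.9], "turn": [0, 0, 0]},
    {"translation": [0, 0, 1.2], "turn": [0, 0, 0]},
    {"translation": [0, 0, 1.5], "turn": [0, 0, 0]},
    {"translation": [0, 0, 1.8], "turn": [0, 0, 0]},
    {"translation": [0, 0, 2.1], "turn": [0, 0, 0]},
    {"translation": [0, 0, 2.4], "turn": [0, 0, 0]},
    {"translation": [0, 0, 2.7], "turn": [0, 0, 0]},
    {"translation": [0, 0, 3], "turn": [0, 0, 0]},
    {"translation": [0, 0, 3], "turn": [0, 0, 0]},
    {"translation": [0, 0, 3], "turn": [0, 0, 0]},
  ],
)

```text
clock: 13.02
position: [0.5223, -0.2216, 0.0744]
ee_rot: [3.117, -0.384, -0.0]
force: [-2.3, 0.5, 4.8]
width: 0.215
```

jog_arm(
  commands=[
    {"translation": [0, 0, 0.3], "turn": [0, 0, 0]},
    {"translation": [0, 0, 0.6], "turn": [0, 0, 0]},
    {"translation": [0, 0, 0.9], "turn": [0, 0, 0]},
    {"translation": [0, 0, 1.2], "turn": [0, 0, 0]},
    {"translation": [0, 0, 1.5], "turn": [0, 0, 0]},
    {"translation": [0, 0, 1.8], "turn": [0, 0, 0]},
    {"translation": [0, 0, 2.1], "turn": [0, 0, 0]},
    {"translation": [0, 0, 2.4], "turn": [0, 0, 0]},
    {"translation": [0, 0, 2.6], "turn": [0, 0, 0]},
    {"translation": [0, 0, 2.6], "turn": [0, 0, 0]},
  ],
)

```text
clock: 13.85
position: [0.5223, -0.2216, 0.0718]
ee_rot: [3.117, -0.384, -0.0]
force: [-3.0, 0.3, 4.9]
width: 0.214
```

jog_arm(
  commands=[
    {"translation": [0, 0, 0.2], "turn": [0, 0, 0]},
    {"translation": [0, 0, 0.4], "turn": [0, 0, 0]},
    {"translation": [0, 0, 0.6], "turn": [0, 0, 0]},
    {"translation": [0, 0, 0.8], "turn": [0, 0, 0]},
    {"translation": [0, 0, 1.0], "turn": [0, 0, 0]},
    {"translation": [0, 0, 1.0], "turn": [0, 0, 0]},
  ],
)

```text
clock: 14.35
position: [0.5223, -0.2216, 0.0712]
ee_rot: [3.117, -0.384, 0.0]
force: [-4.8, 0.5, 9.3]
width: 0.217
```

jog_arm(
  commands=[
    {"translation": [0, 0, 0.2], "turn": [0, 0, 0]},
    {"translation": [0, 0, 0.4], "turn": [0, 0, 0]},
    {"translation": [0, 0, 0.5], "turn": [0, 0, 0]},
    {"translation": [0, 0, 0.5], "turn": [0, 0, 0]},
  ],
)

```text
clock: 14.68
position: [0.5223, -0.2217, 0.0712]
ee_rot: [3.117, -0.384, 0.0]
force: [-6.1, 1.4, 15.3]
width: 0.215
```

jog_arm(
  commands=[
    {"translation": [0, 0, -0.5], "turn": [0, 0, 0]},
    {"translation": [0, 0, -1], "turn": [0, 0, 0]},
    {"translation": [0, 0, -1.2], "turn": [0, 0, 0]},
    {"translation": [0, 0, -1.2], "turn": [0, 0, 0]},
  ],
)

```text
clock: 15.02
position: [0.5223, -0.2216, 0.0712]
ee_rot: [3.117, -0.384, -0.0]
force: [-3.0, 1.8, 6.5]
width: 0.212
```

jog_arm(
  commands=[
    {"translation": [0, 0, 0], "turn": [0, 0, 0]},
    {"translation": [0, 0, 0], "turn": [0, 0, 0]},
    {"translation": [0, 0, 0], "turn": [0, 0, 0]},
    {"translation": [0, 0, 0], "turn": [0, 0, 0]},
    {"translation": [0, 0, 0], "turn": [0, 0, 0]},
    {"translation": [0, 0, 0], "turn": [0, 0, 0]},
    {"translation": [0, 0, 0], "turn": [0, 0, 0]},
    {"translation": [0, 0, 0], "turn": [0, 0, 0]},
  ],
  claw=-0.3,
)

```text
clock: 15.68
position: [0.5223, -0.2216, 0.0709]
ee_rot: [3.117, -0.384, -0.0]
force: [-0.9, -0.0, -0.9]
width: 0.646
```

jog_arm(
  commands=[
    {"translation": [0, 0, -5], "turn": [0, 0, 0]},
    {"translation": [0, 0, -15], "turn": [0, 0, 0]},
    {"translation": [0, 0, -35], "turn": [0, 0, 0]},
    {"translation": [0, 0, -60], "turn": [0, 0, 0]},
    {"translation": [0, 0, -90], "turn": [0, 0, 0]},
    {"translation": [0, 0, -120], "turn": [0, 0, 0]},
    {"translation": [0, 0, -145], "turn": [0, 0, 0]},
    {"translation": [0, 0, -150], "turn": [0, 0, 0]},
    {"translation": [0, 0, -150], "turn": [0, 0, 0]},
    {"translation": [0, 0, -150], "turn": [0, 0, 0]},
    {"translation": [0, 0, -150], "turn": [0, 0, 0]},
  ],
)

```text
clock: 16.6
position: [0.5215, -0.2213, 0.22]
ee_rot: [3.118, -0.384, -0.003]
force: [1.4, 0.3, -0.1]
width: 0.648
```

```bash
python3 - <<'E'
from h import *
print(arm.observe()["clock"],arm.observe()["force"])
w=arm.camera_info("wrist"); im=arm.get_image("wrist"); cv2.imwrite("pics/v10.png",im)
# rail/board height check: where the four plate corners should be if flat home
c=np.array([.5223,-.2216]); y=-.2476
X=np.array([np.cos(y),np.sin(y)]);Y=np.array([-X[1],X[0]])
for a,b in ((-.115,.1),(.115,.1),(-.08,0),(.08,0)): print(proj(w,(*(c+a*X+b*Y),.066)).round(1))
for d in arm.landmark_of("wrist","frame_hole"): print(d)
E
```

```text
16.6 [ 1.35256107  0.34624284 -0.11309472]
[140.6  77.2]
[379.6  77.9]
[184.5 177.7]
[335.  178.1]
{'at': [334.7, 178.8], 'confidence': 0.95}
```

View pics/v10.png

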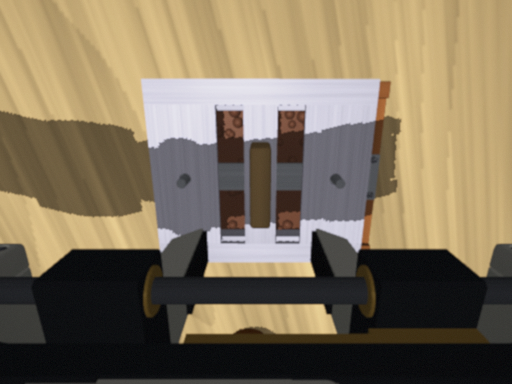

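```bash
python3 -c "
from cell import arm
print(arm.sign_off())"
```

```text
the job is handed in; nothing more can be done
None
```

The frame is hanging on both pins, lying flat on the side boards and let go. I handed the job in at about 16.6 s of the 61 s allowed; `sign_off` gives no verdict, so the result is unconfirmed.

**Fit:** I measured the pins and the holes with the wrist camera from matching close positions. Both spacings came out right, at 160.1 mm and 160.4 mm against 160 mm. The frame went onto both pins on the first try, with no noticeable contact force.

**Press:** The rails gave way at about 10–11 N including the frame's weight. The hard stop came at the height expected from the table grasp. The largest force I read there was 15 N upward on the tool, or about 20 N on the tray.

**Last checks:**
- **Position:** The final wrist picture shows both pins through the holes. The hole found by the network is within 1 px of where a flat, seated frame should put it, and the two far corners, read by eye, are within about 3 px.
- **Contact:** The gripper is clear of everything, about 150 mm up, and the force reading is near zero.
- **Not confirmed:** The frame sits off the tray's centre along x, as the text warned it might. I judged it to be within the 20 mm limit from the picture but did not measure it.
- **Bystanders:** I kept clear of the jar, hygrometer and pot throughout but did not photograph them again at the end.

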